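Set up the heater row: raise the hose stay and close the module gap

TASK

Get the heater base ready: first swing the folded hose stay up and back, past upright, until it tips over and leans on its rear stop, holding by itself. Then push the loose heater module along its track until it sits flush against the fixed module with no gap between them, leaving the stay up and the bottles, jar and beaker around the base where they stand.

Things in the scene. Friction and masses are not known exactly. Their poses are not given: they have to be found in the camera images.
- base: White heater base fixed on the bench turned by up to 0.55 rad. Origin on the bench under the track's middle; x points to its rear (away from the robot), y along the track, z up. Spans x -65 to 110, y -215 to 215, 45 mm high. On top a track (x -52 to 52) runs along y, open at both ends, between 8 mm thick rails 10 mm above the 45 mm track surface.
- stay (a joint): Angle of the T-shaped steel hose stay, 0.3 kg. 0 (start): folded forward between the modules, its arm rising 0.35 rad from the hinge to the front. Grows as it swings up and rearward: vertical at 1.22, rear stop at 1.55. Only gravity acts: short of vertical it falls back to 0, past it it falls on to the stop and stays. 2 to 3 N at the crossbar lifts it.
- stay_hinge (a point): Hinge axis of the stay, along the base's y, at x +85 mm, y 0, height 60 mm in the base's frame.
- stay_bar (a point): Centre of the stay's crossbar, a round bar of 14 mm diameter, 114 mm long along y, on the end of a flat arm 16 mm wide (y), 10 mm thick, 190 mm from hinge axis to bar axis. Moves with the stay; folded it is at x -93, y 0, height 125 mm in the base's frame, clear in front of the track with free space under it and before it.
- fixed_module_center (a point): Centre (32.5 mm above the track) of the fixed heater module: white block 96 (x, across the track) by 84 (y, along it) by 65 mm high with a round hotplate on top. Screwed to the track left or right of the stay, axes parallel to the base's.
- loose_module_center (a point): Centre (32.5 mm above the track) of the loose heater module: white block of the same size, 96 x 84 x 65 mm, 0.45 to 0.7 kg, with a square aluminium plate with six dark wells on top. On the track on the other side of the stay; slides along it with 4 mm play to each rail, axes nearly parallel to the base's. Pushed home, its centre is 84 mm from the fixed one's.
- reagent_center (a point): Centre of a green bottle with a black cap, 64 mm diameter, 130 mm high, standing near a corner of the base. Leave it.
- beaker_center (a point): Centre of a glass beaker with a handle, 72 mm diameter, 95 mm high, standing near a corner of the base. Leave it.
- jar_center (a point): Centre of an amber jar, 68 mm diameter, 90 mm high, standing near a corner of the base. Leave it.
- flask_center (a point): Centre of a white plastic bottle, 66 mm diameter, 120 mm high, standing near a corner of the base. Leave it.
There are look-alikes about, which are no part of the job. Leave any brown or pink look-alike of the part that bears loose_module_center alone.

How it is judged:
On the way, in this order (a step that is already met when the one before it is completed fails the run):
1. the stay leans on its rear stop, past over-centre (value of joint stay above 1.45 rad), for 0.3 s.
2. the loose module is flush against the fixed one, the stay still up (horizontal distance between loose_module_center and fixed_module_center below 0.0875 m and z of loose_module_center in the frame of base between 0.072 and 0.083 m and angle between the y axis of loose_module_center and the y axis of fixed_module_center, either way round below 0.06 rad and value of joint stay above 1.45 rad), for 0.2 s.
At the end, for the whole second after the job is handed in: The stay rests open beyond 1.45 rad and is still. The loose module stands on the track, square to the fixed one within 0.06 rad, with its centre within 87.5 mm of the fixed module's (a gap of at most about 3 mm) (all of step 2 and velocity of joint stay below 0.1 rad/s); the robot touches nothing.
It fails at once if a bottle, the jar or the beaker is shifted by more than 25 mm or tipped (distance of any of reagent_center, beaker_center, jar_center, flask_center from where it was at the start of the episode above 0.025 m or angle between any of reagent_center, beaker_center, jar_center, flask_center's own z axis and vertical above 0.35 rad).
It also fails if it takes over 48 s, if anything falls off the work surface, if the arm or the gripper's body presses on something with over 40 N, if the wrist force passes 120 N, or if a joint passes its speed limit or range.

ROBOT

A 7-joint arm with a two-finger parallel gripper is mounted at the origin on the work surface. World frame = base frame: x ahead of the robot, y to its left, z up, the work surface at z = 0. Lengths are in m, angles in rad, forces in N, time in s.
With the tool pointing down it reaches from about 0.425 to 0.925 m from the base axis. Payload 6.8 kg.
Tool frame: the origin (TCP) lies at the very end of the fingers, on their centre line; the grasp point (between the pads) lies bot.grip_point_offset behind it (bot.grip_point_offset is the distance from the TCP to the grasp point, in m); z points along the fingers, y is the line along which they close (so a half turn about z gives the same grasp; the last joint's range is limited). The gripper opens to 85 mm and grips with 20 to 120 N. Pads are 22 mm wide; open, the fingers measure 114 mm over their backs; the gripper's body (76 mm by 85 mm) begins 54 mm behind the grasp point. The pads swing forward as they close: fully open they stand 13 mm farther back than shut.
Start: joints at [-1.301, 0.477, 0.022, 1.555, -0.011, 1.109, -0.083], TCP at [0.249, 0.627, 0.231] pointing down, gripper open.
Joint ranges: [-2.96, 2.96], [-0.34, 2.1], [-1.41, 1.46], [0.24, 2.44], [-1.37, 4.51], [0.17, 1.92], [-2.96, 2.96]. Speed limits (rad/s): [2.39, 2.39, 3.14, 3.14, 3.14, 3.14, 3.14].

INTERFACE

Orientations are given as a unit quaternion [w, x, y, z].
In Python, from station import bot, imaging gives the robot as it stands. The module is installed in compiled form; this text tells all that it offers.
- The arm moves only by the tool carry_out, never from a script. Its argument "targets" is one flat list of numbers, 5 for each row, row after row: the closure in counts, from 0 (fully open) to 255 (shut), then the shift along the world's x, y, z in mm, then the turn about the world's z in degrees. A call has 1 to 20 rows; each row shifts and turns the commanded pose from where the row before left it; what a row does not reach is not made up. A row lasts 1/10 s, in which the tool goes at most 50 mm and 8.59 degrees, less where a joint would pass 70% of its speed; a pose out of reach is approached as far as the arm can. A call is refused whole if a number of a shift passes 50 or a number of a turn 8.59, either way. A call with a gripper value outside its range is refused whole. The fingers move at their own pace and stop on an object; "newtons" is the grip in N (left out, the last holds). Time passes only in rows, so rows that do not move let the fingers close. It gives the time, the measured TCP pose, the force, the opening and the grip force at its end, in the units of the state.
- bot.get_obs(): the state, without advancing time (a new reading comes with each control period).
- imaging.read_camera(name): name is "scene" or "top" or "wrist"; returns a dict with "frame" (480x640x3 uint8, red, green, blue), "fov_y" (degrees; the focal length in pixels is half the picture's height over the tangent of half this angle, whatever the lens; pixels are square), "cx", "cy" (the principal point, pixels), "k1" (the pictures are not rectified: a ray, as slopes to the right and down, at radius r is drawn at 1 + k1 r^2 times it, then the intrinsics apply), "pose" (4x4, takes a point from camera to world coordinates); the wrist camera has in their place "tool_from_camera" (4x4, takes a point from camera to tool coordinates, whose origin is the TCP and whose axes are the flange's). Camera axes: x right, y up, looking along -z (the intrinsics and any distortion apply to the point x, -y, -z); pixel columns grow to the right and rows downward; lengths in m; the calibration is good to about 2 mm. A picture is of the moment at which its call begins: read the wrist's pose just before it. There is no depth.
- bot.hand_in(): hands the job in; it is judged then, once.
The state is a dict: "t": time; "q": joint angles; "joint_vel": joint speeds; "joint_torque": joint torques, N m; "eef_pos": TCP position; "tool_rot": TCP orientation; "contact_force": force on the tool from outside, world axes, zero at the start; "torque": the same for the moment, N m; "gripper_width": opening from 0.0 (shut) to 1.0 (fully open); "grasp_force": force on a finger pad.
Only numpy, scipy, OpenCV 4.12 (cv2) and the standard library are available. Lean on these libraries where they do the work, as an engineer would, in place of code of your own. Each camera call takes 0.05 s, during which the arm holds its last target. There are 200 camera calls.

## Working session

There is one attempt and no reset: what is moved stays moved. The work goes in short steps, Python scripts to look and compute and a tool call to move; the robot and the scene stay as the last step left them, time stands still between calls to the robot, and variables do not carry over. Pictures are saved under pics/ and viewed, at most 10 in all, crops included, and the job is handed in when it is done.

Besides the shell and the picture viewer there is one more tool, called after "Emit:" as name(argument=value, ...) on one line, values as JSON. carry_out: Moves the arm, as the interface text tells. Its arguments: {"type":"object","properties":{"targets":{"type":"array","items":{"type":"number"}},"newtons":{"type":"number"}},"required":["targets"]}

```bash
mkdir -p pics
cat > h.py <<'E'
import numpy as np, cv2, pickle
from station import bot, imaging
def snap(n,tag):
    o=bot.get_obs(); d=imaging.read_camera(n); cv2.imwrite(f'pics/{tag}.png',d['frame'][:,:,::-1])
    pickle.dump((d,o),open(f'{tag}.pkl','wb')); return d
def ray(d,u,v):
    f=240/np.tan(np.radians(d['fov_y'])/2)
    p=np.array([(u-d['cx'])/f,(v-d['cy'])/f]); s=p.copy()
    for _ in range(20): s=p/(1+d['k1']*(s@s))
    T=np.array(d['pose']); return T[:3,3],T[:3,:3]@np.array([s[0],-s[1],-1])
def onz(d,u,v,z):
    c,r=ray(d,u,v); return c+r*(z-c[2])/r[2]
def proj(d,P):
    T=np.array(d['pose']); f=240/np.tan(np.radians(d['fov_y'])/2)
    c=(np.atleast_2d(P)-T[:3,3])@T[:3,:3]; s=np.c_[c[:,0],-c[:,1]]/-c[:,2:]
    s=s*(1+d['k1']*(s**2).sum(1,keepdims=True)); return s*f+[d['cx'],d['cy']]
E
python3 - <<'E'
from h import *
for n in('top','scene'):
    d=snap(n,n+'0'); print(n,d['fov_y'],d['cx'],d['cy'],d['k1'],np.round(d['pose'],3).tolist())
o=bot.get_obs();print(o['eef_pos'],o['tool_rot'],o['contact_force'],o['t'],bot.grip_point_offset)
E
```

```text
top 49.34753610841613 325.7430915616021 242.4751472512921 -0.13220184956458267 [[0.023, 0.983, -0.181, 0.362], [-0.999, 0.027, 0.021, -0.057], [0.026, 0.18, 0.983, 1.139], [0.0, 0.0, 0.0, 1.0]]
scene 57.049497640858014 323.51984492317587 241.3458018548289 0.015940752327958826 [[0.093, -0.605, 0.79, 1.261], [0.996, 0.053, -0.077, -0.152], [0.005, 0.794, 0.608, 0.629], [0.0, 0.0, 0.0, 1.0]]
[0.24878644 0.6268898  0.23040589] [-1.02868032e-04  1.87741017e-01  9.82218202e-01 -8.38743277e-04] [ 0.50486795  0.36053042 -0.02325859] 0.1 0.0187
```

View pics/top0.png

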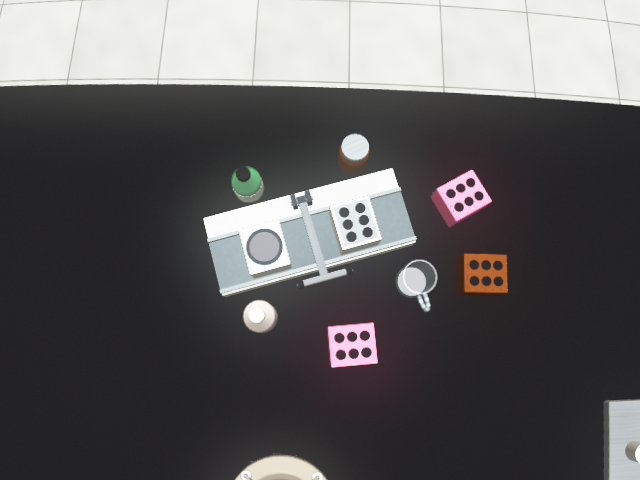

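View pics/scene0.png

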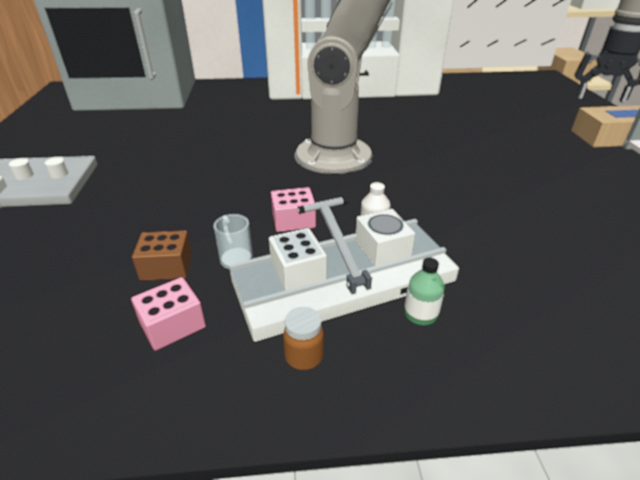

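The top view (image up = +x, left = +y) shows the base's top corners at about (205,217), (394,170), (415,240) and (222,293). The bar ends are at (302,284) and (348,271). The fixed module (round plate) is on the left at (264,247), and the loose one (six wells) is on the right at (356,222). The beaker is at (416,280), near the front-right corner, and the flask at (260,316), front-left.

Run:
```python
from h import *
from scipy.optimize import least_squares
d,_=pickle.load(open('top0.pkl','rb'))
B=np.array([[110,215,45],[110,-215,45],[-65,-215,45],[-65,215,45],[-93,57,125],[-93,-57,125]])/1e3
px=np.array([[205,217],[394,170],[415,240],[222,293],[302,284],[348,271]])
def W(p,B):
    c,s=np.cos(p[2]),np.sin(p[2]); return B@np.array([[c,-s,0],[s,c,0],[0,0,1]]).T+[p[0],p[1],0]
r=least_squares(lambda p:(proj(d,W(p,B))-px).ravel(),[.6,.0,.2]); p=r.x
print(p,np.round(r.fun.reshape(-1,2),1))
np.save('base.npy',p)
def tob(P): c,s=np.cos(p[2]),np.sin(p[2]); v=P[:2]-p[:2]; return np.array([c*v[0]+s*v[1],-s*v[0]+c*v[1]])*1e3
for n,u,v,z in [('fix',264,247,.112),('loose',356,222,.112),('reagcap',243,173,.13),('jar',355,147,.09),('beaker',420,276,.095),('beakbot',411,282,0),('handle',427,307,.05),('flask',257,315,.12),('pink',352,337,.065)]:
    P=onz(d,u,v,z); print(n,np.round(P,3),tob(P).round())
print(np.round(W(p,B),3))
big=cv2.resize(d['frame'][150:330,190:450,::-1],None,fx=3,fy=3,interpolation=cv2.INTER_CUBIC)
cv2.imwrite('pics/c.png',big)
```

```text
[ 0.56914679 -0.05312591  0.2881153 ] [[-1.9 -1. ]
 [ 0.1 -2.7]
 [ 2.3  2.7]
 [-0.4  1.7]
 [-5.2  0.4]
 [ 5.2 -1.6]]
fix [0.538 0.043 0.112] [ -2. 101.]
loose [ 0.594 -0.14   0.112] [ -0. -90.]
reagcap [0.685 0.091 0.13 ] [152. 105.]
jar [ 0.763 -0.138  0.09 ] [ 162. -136.]
beaker [ 0.49  -0.273  0.095] [-138. -188.]
beakbot [ 0.488 -0.272  0.   ] [-140. -187.]
handle [ 0.43  -0.296  0.05 ] [-202. -194.]
flask [0.403 0.05  0.12 ] [-130.  147.]
pink [ 0.365 -0.138  0.065] [-220.  -24.]
[[ 0.614  0.184  0.045]
 [ 0.736 -0.228  0.045]
 [ 0.568 -0.278  0.045]
 [ 0.446  0.135  0.045]
 [ 0.464 -0.025  0.125]
 [ 0.496 -0.134  0.125]]
```

View pics/c.png

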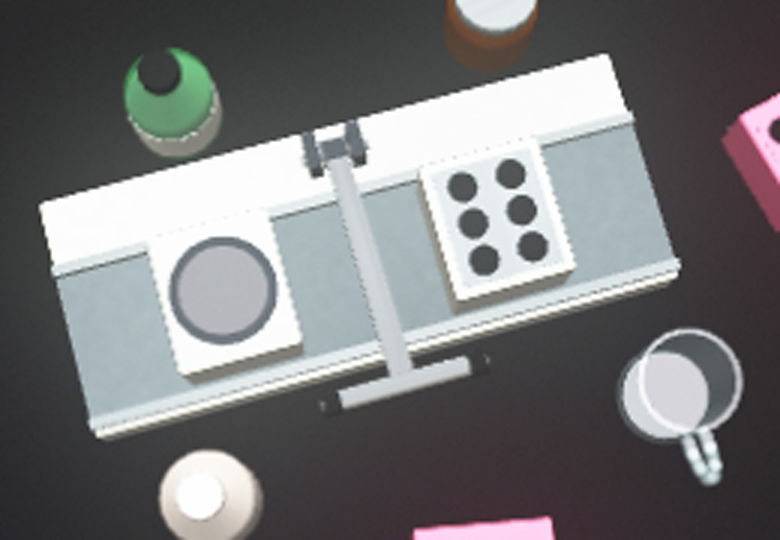

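The crop gives finer pixels: bar ends (296.7,284.7) and (353.3,271), corners (203.3,218), (392.3,168), (416.7,239.3) and (222.7,293.3). I'll refit with these.

```bash
cat >> h.py <<'E'
def W(p,B):
    c,s=np.cos(p[2]),np.sin(p[2]); return np.atleast_2d(B)@np.array([[c,-s,0],[s,c,0],[0,0,1]]).T+[p[0],p[1],0]
def tob(p,P): c,s=np.cos(p[2]),np.sin(p[2]); v=P[:2]-p[:2]; return np.array([c*v[0]+s*v[1],-s*v[0]+c*v[1]])*1e3
E
python3 - <<'E'
from h import *
from scipy.optimize import least_squares
d,_=pickle.load(open('top0.pkl','rb')); s,_=pickle.load(open('scene0.pkl','rb'))
B=np.array([[110,215,45],[110,-215,45],[-65,-215,45],[-65,215,45],[-93,57,125],[-93,-57,125]])/1e3
px=np.array([[203.3,218],[392.3,168],[416.7,239.3],[222.7,293.3],[296.7,284.7],[353.3,271]])
r=least_squares(lambda p:(proj(d,W(p,B))-px).ravel(),[.6,.0,.2]); p=r.x
print(p,np.round(r.fun.reshape(-1,2),1)); np.save('base.npy',p)
print('scene bar ends, rear corners', proj(s,W(p,B)).round())
c=lambda u,v:(190+u/3,150+v/3)
for n,q in [('fix',[(150,245),(270,212),(300,347),(182,375)]),('loose',[(420,168),(540,137),(574,268),(458,300)])]:
    P=np.array([tob(p,onz(d,*c(*k),.110)) for k in q]); print(n,P.round(),P.mean(0).round(1))
g=W(p,[-.093,.034,.125])[0]; print('grasp',g,'yaw',np.degrees(p[2]))
for a in np.arange(0,1.56,.1):
    print(round(a,2),(W(p,[.085-.19*np.cos(a+.35),.034,.06+.19*np.sin(a+.35)])[0]*1e3).round(0))
E
```

```text
[ 0.56922901 -0.05259843  0.29809821] [[-0.7 -0.9]
 [ 0.8 -1.5]
 [ 0.4  2.3]
 [-0.8  2.3]
 [ 0.4 -0.1]
 [-0.  -2.1]]
scene bar ends, rear corners [[458. 267.]
 [251. 329.]
 [228. 267.]
 [412. 222.]
 [346. 200.]
 [296. 211.]]
fix [[ 42. 140.]
 [ 42.  56.]
 [-51.  61.]
 [-49. 141.]] [-3.9 99.3]
loose [[  45.  -49.]
 [  44. -134.]
 [ -49. -130.]
 [ -49.  -49.]] [ -2.3 -90.6]
grasp [ 0.47034471 -0.0474123   0.125     ] yaw 17.079769458507567
0.0 [470. -48. 125.]
0.1 [477. -45. 143.]
0.2 [486. -43. 159.]
0.3 [496. -40. 175.]
0.4 [508. -36. 190.]
0.5 [521. -32. 203.]
0.6 [535. -28. 215.]
0.7 [550. -23. 225.]
0.8 [566. -18. 233.]
0.9 [583. -13. 240.]
1.0 [601.  -7. 245.]
1.1 [619.  -2. 249.]
1.2 [637.   4. 250.]
1.3 [655.   9. 249.]
1.4 [673.  15. 247.]
1.5 [691.  20. 243.]
```

Emit:
carry_out(targets=[110,12,-37,0,-8.5,110,12,-37,0,-8.5,110,12,-37,0,-8.5,110,12,-37,0,-8.5,110,12,-37,0,-8.5,110,12,-37,0,-8.5,110,12,-37,0,0,110,12,-37,0,0,110,12,-37,0,0,110,12,-37,0,0,110,12,-37,0,0,110,12,-37,0,0,110,13,-38,0,0,110,13,-38,0,0,110,13,-38,0,0,110,13,-39,0,0,110,13,-39,-10,0,110,12,-38,-20,0,110,0,0,0,0,110,0,0,0,0], newtons=25)

```text
t: 2.1
eef_pos: [0.4694, -0.0474, 0.2007]
tool_rot: [-0.001, 0.593, 0.805, -0.001]
contact_force: [-0.6, 0.4, -0.9]
gripper_width: 0.568
grasp_force: 0.0
```

Run:
```python
from h import *
o=bot.get_obs(); print(o['t'],o['eef_pos'],o['tool_rot'],o['gripper_width'],o['contact_force'],o['q'])
snap('wrist','w1')
p=np.load('base.npy');print(tob(p,o['eef_pos']))
```

```text
2.1 [ 0.46940662 -0.04740523  0.20071176] [-5.34394738e-04  5.93373381e-01  8.04926801e-01 -7.68270217e-04] 0.5680744057898083 [-0.58823732  0.39247793 -0.92185757] [-0.59063963  0.19674535  0.6400813   2.090276   -0.1487443   0.8999626
  0.43353544]
[-93.89464036  34.282276  ]
```

View pics/w1.png

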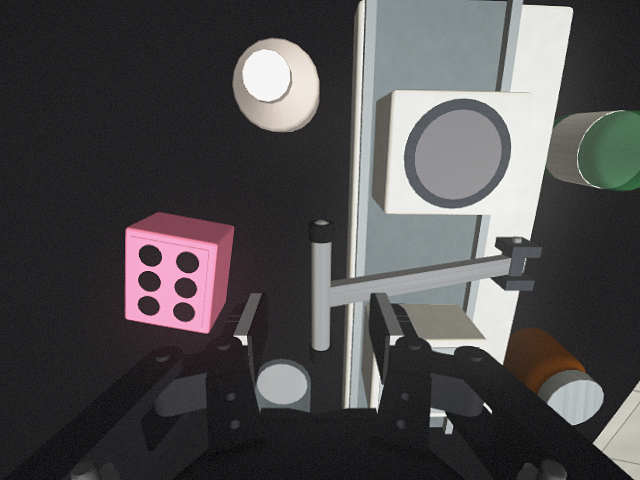

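The wrist view has base +y pointing up. The bar's ends are at about (320,230) and (320,348), and it sits centred between the fingers. I'll check the sideways offset numerically, because perspective could mislead here.

Run:
```python
from h import *
from scipy.spatial.transform import Rotation as R
d,o=pickle.load(open('w1.pkl','rb'))
q=o['tool_rot']; T=np.eye(4); T[:3,:3]=R.from_quat([q[1],q[2],q[3],q[0]]).as_matrix(); T[:3,3]=o['eef_pos']
d['pose']=T@np.array(d['tool_from_camera']); p=np.load('base.npy')
print(proj(d,W(p,[[-.093,.057,.125],[-.093,-.057,.125],[-.093,.034,.125]])).round(),proj(d,o['eef_pos']))
for uv in [(320,230),(320,348)]: print(tob(p,onz(d,*uv,.125)))
for n,Q in [('fix',[(392,91),(530,93),(530,214),(392,214)])]:
    P=np.array([tob(p,onz(d,*k,.110)) for k in Q]); print(n,P.round(),P.mean(0).round(1))
```

```text
[[319. 223.]
 [318. 362.]
 [318. 255.]] [[316.47020808 308.20242712]]
[-91.96478287  52.18623518]
[-91.53688356 -43.68973667]
fix [[-45. 143.]
 [ 47. 143.]
 [ 63.  61.]
 [-40.  60.]] [  6.1 101.6]
```

Emit:
carry_out(targets=[110,1,0,-25,0,110,0,0,-25,0,110,0,0,-25,0,110,0,0,-20,0,110,0,0,0,0,255,0,0,0,0,255,0,0,0,0,255,0,0,0,0,255,0,0,0,0,255,0,0,0,0,255,0,0,0,0,255,0,0,0,0,255,0,0,0,0], newtons=25)

```text
t: 3.45
eef_pos: [0.4709, -0.0464, 0.1075]
tool_rot: [-0.0, 0.592, 0.806, 0.001]
contact_force: [-3.2, 0.0, 5.6]
gripper_width: 0.15
grasp_force: 24.3
```

Emit:
carry_out(targets=[255,3,1,9,0,255,4,1,9,0,255,4,1,8,0,255,5,1,8,0,255,5,1.5,8,0,255,5,1.5,8,0,255,6,2,7.5,0,255,6,2,7,0,255,6.5,2,6.5,0,255,6.5,2,6.5,0,255,7,2,6,0,255,7,2.5,6,0,255,7.5,2.5,5,0,255,7.5,2.5,5,0,255,8,2.5,4,0,255,8,2.5,4,0,255,0,0,0,0])

```text
t: 5.15
eef_pos: [0.5681, -0.0168, 0.2169]
tool_rot: [0.0, 0.592, 0.806, 0.001]
contact_force: [-9.7, 1.4, 16.3]
gripper_width: 0.151
grasp_force: 26.5
```

Emit:
carry_out(targets=[255,-1,-0.5,2,0,255,0,0,0,0])

```text
t: 5.35
eef_pos: [0.5662, -0.0174, 0.2163]
tool_rot: [0.0, 0.592, 0.806, 0.0]
contact_force: [-1.4, 1.0, -0.9]
gripper_width: 0.151
grasp_force: 25.8
```

Emit:
carry_out(targets=[255,8.5,2.5,4,0,255,8.5,2.5,3.5,0,255,9,3,3,0,255,9,3,2.5,0,255,9,2.5,2,0,255,9,2.5,2,0,255,9,3,1,0,255,9,3,0.5,0,255,9,2.5,0,0,255,9,2.5,-0.5,0,255,9,3,-1,0,255,9,3,-1,0,255,9,2.5,-2,0,255,0,0,0,0])

```text
t: 6.75
eef_pos: [0.6834, 0.0183, 0.2294]
tool_rot: [0.001, 0.592, 0.806, 0.0]
contact_force: [0.0, 0.6, -0.5]
gripper_width: 0.151
grasp_force: 25.5
```

Emit:
carry_out(targets=[255,4,1,-1,0,60,0,0,0,0,60,0,0,0,0,60,0,0,0,0,60,0,0,0,0,60,4,1,0,0,60,3,1,0,0,60,0,0,15,0,60,0,0,20,0,60,0,0,25,0,60,0,0,25,0,60,0,0,0,0])

```text
t: 7.95
eef_pos: [0.6951, 0.0202, 0.3193]
tool_rot: [0.003, 0.593, 0.806, 0.002]
contact_force: [0.2, 0.1, -0.3]
gripper_width: 0.766
grasp_force: 0.0
```

Run:
```python
from h import *
from scipy.spatial.transform import Rotation as R
p=np.load('base.npy'); o=bot.get_obs(); q=o['tool_rot']; print(tob(p,o['eef_pos']))
y=R.from_quat([q[1],q[2],q[3],q[0]]).as_matrix()[:,1]; print('tool y deg',np.degrees(np.arctan2(y[1],y[0])))
print('target above',W(p,[0,-.175,.3]),'low',W(p,[0,-.165,.066]))
print('dir y',W(p,[0,1,0])-W(p,[0,0,0]))
snap('scene','s2')
```

```text
[141.66448287  32.61839446]
tool y deg 17.328303377123152
target above [[ 0.620627   -0.21988036  0.3       ]] low [[ 0.61768997 -0.2103214   0.066     ]]
dir y [[-0.29370283  0.95589678  0.        ]]
```

View pics/s2.png

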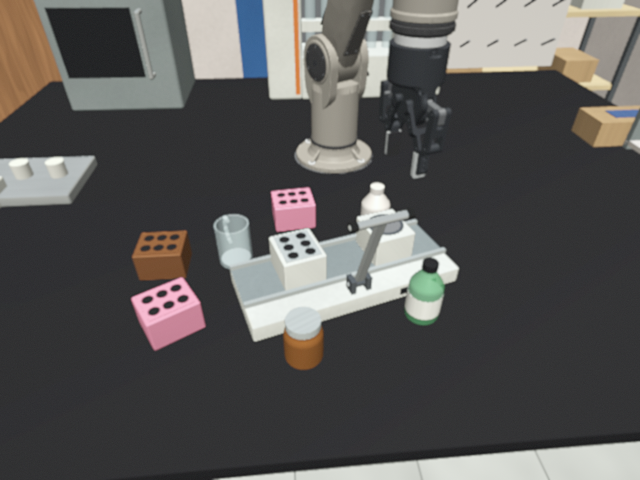

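The stay is up, with its bar at about (360–408,212–228) and centre (384,220). The bottles, jar and beaker have not moved. I'll check the stay's lean by projection and then plan the push.

Run:
```python
from h import *
d,o=pickle.load(open('s2.pkl','rb')); p=np.load('base.npy')
for a in (0,.8,1.22,1.55): print(a,proj(d,W(p,[[.085-.19*np.cos(a+.35),y,.06+.19*np.sin(a+.35)] for y in(.057,0,-.057)])).round().tolist())
print('hinge',proj(d,W(p,[.085,0,.06])),'tcp',proj(d,o['eef_pos']))
```

```text
0 [[346.0, 200.0], [322.0, 205.0], [296.0, 211.0]]
0.8 [[371.0, 176.0], [343.0, 182.0], [313.0, 188.0]]
1.22 [[394.0, 189.0], [363.0, 196.0], [331.0, 203.0]]
1.55 [[412.0, 213.0], [380.0, 221.0], [347.0, 229.0]]
hinge [[357.06230777 281.35874792]] tcp [[403.0293312  169.51158192]]
```

Emit:
carry_out(targets=[60,-12,-40,0,0,60,-12,-40,0,0,60,-12,-40,0,0,60,-13,-40,0,0,60,-13,-40,0,0,60,-13,-40,0,0,60,0,0,-40,0,60,0,0,-40,0,60,0,0,-40,0,60,0,0,-40,0,60,0,0,-40,0,60,0,0,-25,0,60,0,0,-15,0,60,0,0,-10,0,60,0,0,0,0,60,0,0,0,0])

```text
t: 9.6
eef_pos: [0.6188, -0.2195, 0.065]
tool_rot: [0.001, 0.592, 0.806, 0.0]
contact_force: [-0.4, 0.4, 0.0]
gripper_width: 0.766
grasp_force: 0.0
```

Run:
```python
from h import *
p=np.load('base.npy'); o=bot.get_obs(); print(tob(p,o['eef_pos']),o['eef_pos'],o['contact_force'])
snap('scene','s3')
```

```text
[  -1.66386904 -174.07433878] [ 0.61876465 -0.21948421  0.06495227] [-0.37784294  0.42479329  0.02153801]
```

View pics/s3.png

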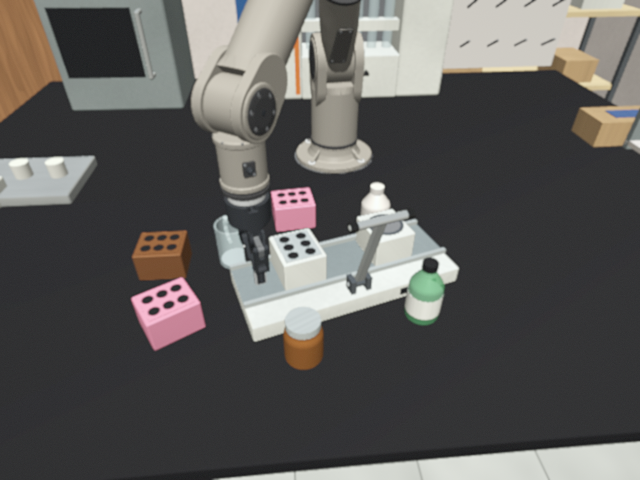

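The fingers stand at (258,260), just outside the loose module's outer face, and clear of everything else. Now I'll push along the base's +y.

Emit:
carry_out(targets=[60,-3,9.5,0,0,60,-3,9.5,0,0,60,-3,9.5,0,0,60,-3,9.5,0,0,60,-3,9.5,0,0,60,-3,9.5,0,0,60,-3,9.5,0,0,60,-3,9.5,0,0,60,-3,9.5,0,0,60,-3,9.5,0,0,60,-3,9.5,0,0,60,-3,9.5,0,0,60,0,0,0,0])

```text
t: 10.95
eef_pos: [0.5812, -0.1024, 0.0633]
tool_rot: [-0.001, 0.591, 0.806, 0.0]
contact_force: [-0.8, 1.1, -0.5]
gripper_width: 0.764
grasp_force: 0.0
```

Emit:
carry_out(targets=[60,-1.5,4.8,0,0,60,-1.5,4.8,0,0,60,-0.6,1.9,0,0,60,-0.6,1.9,0,0,60,0,0,0,0])

```text
t: 11.45
eef_pos: [0.5776, -0.0914, 0.0637]
tool_rot: [-0.0, 0.592, 0.806, -0.0]
contact_force: [-0.1, -1.5, -0.7]
gripper_width: 0.765
grasp_force: 0.0
```

Run:
```python
from h import *
p=np.load('base.npy'); o=bot.get_obs(); print(tob(p,o['eef_pos']),o['contact_force'])
d=snap('scene','s4'); 
cv2.imwrite('pics/s4c.png',cv2.resize(d['frame'][170:350,200:460,::-1],None,fx=3,fy=3,interpolation=cv2.INTER_CUBIC))
```

```text
[ -3.39583129 -39.58836965] [-0.08932272 -1.52731942 -0.6639383 ]
```

View pics/s4c.png

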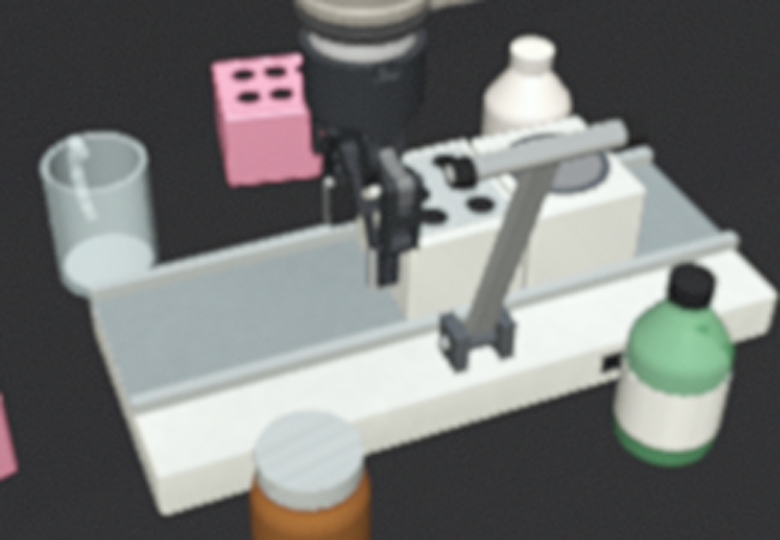

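The loose module is nearly at the fixed one: the gap line is at crop x≈520 and almost closed. I'll push in small steps until the force rises.

Emit:
carry_out(targets=[60,-0.6,1.9,0,0,60,-0.6,1.9,0,0,60,0,0,0,0])

```text
t: 11.8
eef_pos: [0.5767, -0.0895, 0.064]
tool_rot: [0.001, 0.593, 0.805, -0.0]
contact_force: [0.5, -6.0, -0.6]
gripper_width: 0.76
grasp_force: 0.0
```

Emit:
carry_out(targets=[60,-0.6,1.9,0,0,60,0,0,0,0,60,0,0,0,0])

```text
t: 12.1
eef_pos: [0.5765, -0.0894, 0.0642]
tool_rot: [0.002, 0.594, 0.805, -0.001]
contact_force: [2.2, -9.4, -1.6]
gripper_width: 0.763
grasp_force: 0.0
```

The tool no longer advances and the force is rising to 9.4 N, so the modules are in firm contact. I'll back off, rise and check.

Emit:
carry_out(targets=[60,1.5,-5,0,0,60,3,-10,0,0,60,6,-20,0,0,60,6,-20,0,0,60,0,0,30,0,60,0,0,40,0,60,0,0,50,0,60,0,0,50,0,60,0,0,30,0,60,10,-40,0,0,60,10,-40,0,0,60,10,-40,0,0,60,0,-40,0,0,60,0,0,0,0,60,0,0,0,0])

```text
t: 13.6
eef_pos: [0.6218, -0.3023, 0.2634]
tool_rot: [-0.0, 0.593, 0.805, -0.0]
contact_force: [-0.2, 0.8, -0.8]
gripper_width: 0.767
grasp_force: 0.0
```

Run:
```python
from h import *
a=snap('top','t5')['frame'][150:330,190:450,::-1]; b=snap('scene','s5')['frame'][170:310,280:460,::-1]
a=cv2.resize(a,(520,360),interpolation=cv2.INTER_CUBIC)
b=cv2.resize(b,None,fx=3,fy=3,interpolation=cv2.INTER_CUBIC)
cv2.imwrite('pics/t5c.png',cv2.resize(cv2.imread('pics/t5.png')[150:330,190:450],None,fx=3,fy=3,interpolation=cv2.INTER_CUBIC)); cv2.imwrite('pics/s5c.png',b)
```

```text
(no output)
```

View pics/t5c.png

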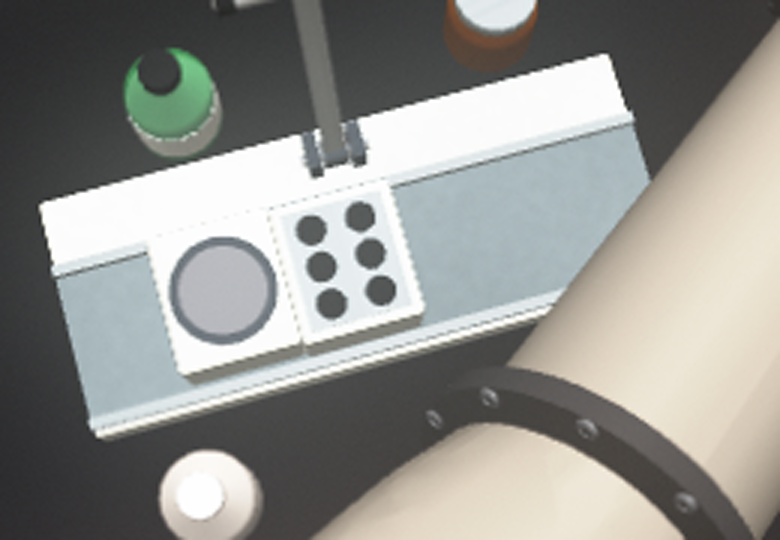

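View pics/s5c.png

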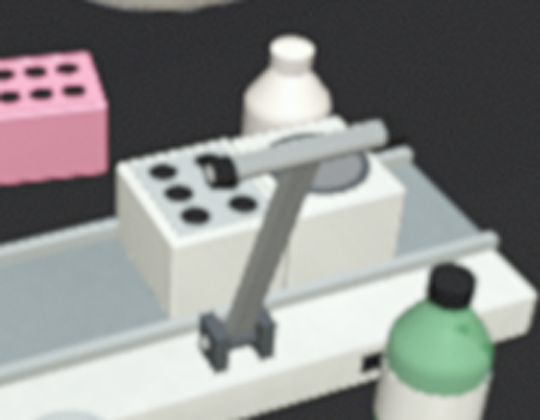

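The modules are flush and square: the seam in the top crop runs from (270,210) to (303,352) with no gap. The stay leans back on its stop, the bottles, jar and beaker haven't moved, and the robot touches nothing.

```bash
python3 -c "
from station import bot
print(bot.hand_in())"
```

```text
the job is handed in; nothing more can be done
None
```

I handed the job in at about 14 s of the 48 s: the last pictures show the stay leaning on its rear stop, the loose module flush and square against the fixed one, and the bottles and jar unmoved. The beaker was hidden behind the arm in that last view but stood in place in the one before; the hand-in gave no verdict.

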